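Change over the duplex air filter

ROBOT

A 7-joint arm with a two-finger parallel gripper is mounted at the origin on the work surface. World frame = base frame: x ahead of the robot, y to its left, z up, the work surface at z = 0. Lengths are in m, angles in rad, forces in N, time in s.
With the tool pointing down it reaches from about 0.425 to 0.875 m from the base axis. Payload 8.4 kg.
Tool frame: the origin (TCP) lies at the very end of the fingers, on their centre line; the grasp point (between the pads) lies 19 mm behind it; x points along the fingers, z is the direction in which the jaws open and shut, and the axes are right-handed (so a half turn about x gives the same grasp; the last joint's range is limited). The gripper opens to 87 mm and grips with 3 to 60 N. Pads are 19 mm wide; open, the fingers measure 117 mm over their backs; the gripper's body (75 mm by 190 mm) begins 51 mm behind the grasp point.
Start: joints at [1.178, 0.333, 0.04, 1.465, -0.013, 1.343, -0.059], TCP at [0.188, -0.622, 0.2] pointing down, gripper open.
Joint ranges: [-2.58, 2.58], [-0.38, 2.09], [-1.3, 1.39], [0.25, 2.4], [-1.5, 4.64], [0.08, 2.09], [-2.65, 2.65]. Speed limits (rad/s): [2.22, 2.22, 2.79, 2.79, 3.14, 3.14, 3.14].

INTERFACE

Orientations are given as a rotation vector (axis times angle).
In Python, from bench import * gives the robot as it stands. Calls block until the motion is done:
- move_ptp(position, orientation): joint-space move of the TCP to a pose.
- line_to(position, frame=None, speed=0.15, max_force=None): straight line of the TCP; frame=None keeps the orientation; speed is the mean speed in m/s. With max_force (N) it stops when the force on the tool has changed by that much, and returns True; else False.
- move_joints(angles): joint-space move.
- gripper_open() and close_gripper(): open the fingers fully, or close them until they stop; the grip force is fixed at half the most.
- pause(seconds).
- ik(position, orientation): joint angles nearest the present ones, or None.
- state(): the state.
- read_camera(name): name is "scene" or "top"; returns a dict with "frame" (400x640x3 uint8, blue, green, red), "K" (3x3 intrinsics, pixels), "R" (3x3) and "t" (3): a world point X has camera coordinates R X + t. Camera axes: x right, y down, z forward; pixel columns grow to the right and rows downward; lengths in m; the calibration is good to about 2 mm. A picture is of the moment at which its call begins. There is no depth.
A pose or a line that the arm cannot do raises PlanningError and nothing moves.
- close_job(): hands the job in, once; it reports no verdict.
Trained networks look in a picture, given as the dict that the camera call returned (one of the last four; its "shot" number tells which), for a name from the list of things; names that differ only in an ending like _2 or _b are one class to them, and where a whole thing is asked for, a point or a joint stands for the part that bears it (a point fixed in the world has none). Each returns a list of dicts, best first, with "score" (0 to 1); they miss things now and then, are a little off and sometimes report something else, mostly with a low value. They report only what shows in the picture. A call takes as long as a camera call.
- spot_in(query, picture): "uv" ([column, row] in pixels, amid what is visible of it).
- tip_of(query, picture): "uv" ([column, row] in pixels: a listed point, or the origin of a listed thing).
The state is a dict: "t": time; "joint_positions": joint angles; "dq": joint speeds; "joint_efforts": joint torques, N m; "ee_pos": TCP position; "orientation": TCP orientation; "ft_force": force on the tool from outside, world axes, zero at the start; "wrist_torque": the same for the moment, N m; "width": finger opening in m.
Only numpy, scipy, OpenCV 4.12 (cv2) and the standard library are available. Lean on these libraries where they do the work, as an engineer would, in place of code of your own. Each camera call takes 0.05 s, during which the arm holds its last target.

TASK

Change the lab's air supply over from the filter in use to the standby filter: first swing the closed valve's lever open until it bears firmly on its stop, and only then swing the other valve's lever shut, firmly onto its own stop, so that the instruments never lose air. Lean steadily on each stop for a moment but never force a lever (20 N of push is the most it may feel), and leave everything else on the bench where it is.

Things in the scene. Friction and masses are not known exactly. Their poses are not given: they have to be found in the camera images.
- station: Duplex filter station bolted to the bench: plate 360 x 400 x 8 mm; origin at the centre of its underside, x away from the robot, z up. Branch pipes along x at y = +110 and -110 mm, axis 140 mm up, each with a lever valve (stem at x = -30 mm) and, behind it, a filter (head at x = 70 mm). All lies below 165 mm but the valve tops and the gauge (x = 155, y = 0 mm, 223 mm tall).
- duty_valve: Quarter-turn valve of the filter in use, on either branch: the one found open, lever 54 to 62 degrees from shut, towards being in line with its pipe, on the robot's side. Origin on the stem axis at bench height, axes as the station's. Under the handle a plate of 44 mm radius, top 177 mm up, carries two stop screws, 7 mm thick, 34 mm from the stem, tops 196 mm up.
- duty_stem (a joint): Opening of the duty valve, rad: 0 = on its shut stop, lever along the station's +y; grows anticlockwise seen from above; 1.57 = lever along -x. Starts between 0.95 and 1.08. Stiff, no spring: the lever stays where it is left; a slow push at the sleeve takes 3 to 6 N, a faster one more. Both stops are solid.
- duty_lever: Lever of the duty valve: steel bar 18 x 4 mm with a black sleeve 22 mm wide, 12 mm tall, from 52 to 124 mm from the stem axis, all centred 188 mm up. Origin on the stem axis at that height; x points along the handle to its tip, z up.
- duty_grip (a point): Point on the centre line of the duty lever's sleeve, 90 mm from the stem axis, a good place to push; axes as the lever's.
- standby_valve: The same valve on the other branch, found closed (lever across its pipe, along the station's +y). Origin on the stem axis at bench height, axes as the station's.
- standby_stem (a joint): Opening of the standby valve, rad, signs and stiffness as the duty valve's. Starts between 0.02 and 0.15. Its open stop is a memory stop, a screw set by hand and clamped: anywhere from 1.15 to 1.57 rad, different each time and not measured, so it must be felt.
- standby_lever: Lever of the standby valve, the same as the other. Origin on the stem axis, 188 mm up; x points along the handle to its tip, z up.
- standby_grip (a point): Point on the centre line of the standby lever's sleeve, 90 mm from the stem axis; axes as the lever's.
- spanner: Loose spanner, 150 mm long, lying flat on the station plate between the branches, its top below 25 mm. Bystander.
- oil_bottle: Loose white plastic bottle, 48 mm across, 110 mm tall, on the bench beside the station. Bystander; origin under its centre.
- spare_element: Loose spare filter element, 42 mm across, 93 mm tall, standing beside the station. Bystander; origin under its centre.
- tip_box: Loose box of pipette tips, 85 x 120 x 55 mm, on the bench beside the station. Bystander; origin under its centre.

How it is judged:
By the outcome, as a careful person would: the job done as asked, in the order asked, and still so for the second after the job is handed in, with the robot touching nothing.
It also fails if it takes over 67 s, if anything falls off the work surface, if the arm or the gripper's body presses on something with over 40 N, if the wrist force passes 120 N, or if a joint passes its speed limit or range.

## Working session

There is one attempt and no reset: what is moved stays moved. The work goes in short steps, each a Python script; the robot and the scene stay as the last script left them, time stands still between calls to the robot, and variables do not carry over. Pictures are saved under pics/ and viewed, and the job is handed in when it is done.

```bash
ls; mkdir -p pics
python3 - <<'E'
from bench import *
import cv2,numpy as np
s=state();print(s['t'],s['ee_pos'],s['orientation'],s['ft_force'],s['width'])
for n in ["scene","top"]:
    p=read_camera(n);cv2.imwrite(f'pics/{n}0.png',p['frame']);print(n,p['K'].tolist() if hasattr(p['K'],'tolist') else p['K'],p['R'],p['t'])
    for q in ["station","duty_valve","standby_valve","duty_lever","standby_lever","duty_grip","standby_grip"]:
        print(q,[(np.round(d['uv'],1).tolist(),round(d['score'],2)) for d in tip_of(q,p)[:3]])
E
```

```text
pics
0.0 [ 0.18803706 -0.62166428  0.19916688] [ 0.99105368  1.33538347 -0.98960272] [ 0.40917562  0.18442948 -0.85525916] 0.08693225080702996
scene [[395.15447173011637, 0.0, 317.4679783654196], [0.0, 395.15447173011637, 193.74404641464122], [0.0, 0.0, 1.0]] [[-0.76904611  0.6389586   0.01732045]
 [ 0.47333504  0.58749481 -0.65635645]
 [-0.42956027 -0.49657    -0.75425209]] [ 0.44702556 -0.23614409  1.40258486]
station [([314.0, 215.8], 0.58), ([345.2, 189.8], 0.4)]
duty_valve []
standby_valve []
duty_lever [([346.6, 190.2], 0.72)]
standby_lever [([302.6, 138.0], 0.81)]
duty_grip [([381.7, 195.5], 0.55)]
standby_grip [([321.5, 159.9], 0.83), ([248.2, 157.1], 0.63)]
top [[512.758839337712, 0.0, 322.2262676128479], [0.0, 512.758839337712, 200.99267412439235], [0.0, 0.0, 1.0]] [[-0.01296081 -0.99968113 -0.02167155]
 [-0.99705508  0.01455902 -0.07529413]
 [ 0.07558563  0.02063186 -0.99692584]] [0.07148011 0.61386003 1.21482078]
station [([343.0, 201.7], 0.86)]
duty_valve []
standby_valve []
duty_lever [([292.1, 203.9], 0.57)]
standby_lever [([395.6, 215.1], 0.72)]
duty_grip [([263.9, 235.6], 0.64)]
standby_grip [([352.0, 214.5], 0.64)]
```

View pics/scene0.png

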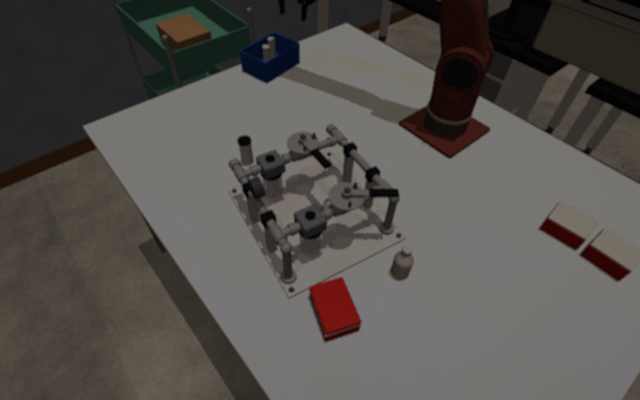

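View pics/top0.png

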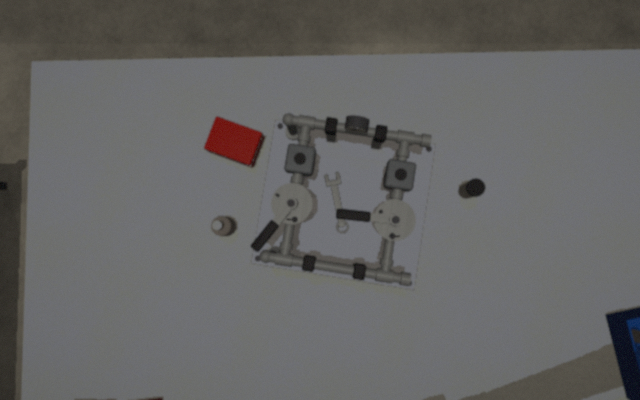

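```bash
cat > h.py <<'E'
import numpy as np
def ray(p,uv,z):
    K,R,t=map(np.array,(p['K'],p['R'],p['t']))
    d=R.T@np.linalg.solve(K,[uv[0],uv[1],1]);c=-R.T@t
    return c+d*(z-c[2])/d[2]
def proj(p,X):
    c=np.array(p['K'])@(np.array(p['R'])@np.array(X)+np.array(p['t']));return c[:2]/c[2]
E
python3 - <<'E'
from bench import *
from h import *
S={'duty_lever':{'scene':(346.6,190.2),'top':(292.1,203.9)},'standby_lever':{'scene':(302.6,138),'top':(395.6,215.1)},
'duty_grip':{'scene':(381.7,195.5),'top':(263.9,235.6)},'standby_grip':{'scene':(321.5,159.9),'top':(352,214.5)}}
P={n:read_camera(n) for n in('scene','top')}
for q in S:
    for n in P: print(q,n,ray(P[n],S[q][n],.188).round(4))
print(ray(P['top'],(343,201.7),0),ray(P['scene'],(314,215.8),0))
E
```

```text
duty_lever scene [0.5938 0.1192 0.188 ]
duty_lever top [0.5972 0.1229 0.188 ]
standby_lever scene [ 0.559  -0.0948  0.188 ]
standby_lever top [ 0.5706 -0.0929  0.188 ]
duty_grip scene [0.5401 0.1839 0.188 ]
duty_grip top [0.5316 0.1824 0.188 ]
standby_grip scene [0.5737 0.002  0.188 ]
standby_grip top [ 0.5732 -0.0022  0.188 ]
[0.61410914 0.01241697 0.        ] [6.09484366e-01 1.84120248e-02 1.11022302e-16]
```

Run:
```python
import cv2
a=cv2.imread('pics/top0.png')[100:300,190:500];a=cv2.convertScaleAbs(cv2.resize(a,None,fx=2.58,fy=2.58,interpolation=cv2.INTER_CUBIC),alpha=1.8);cv2.imwrite('pics/top0z.png',a)
a=cv2.imread('pics/scene0.png')[110:300,220:420];a=cv2.convertScaleAbs(cv2.resize(a,None,fx=3.1,fy=3.1,interpolation=cv2.INTER_CUBIC),alpha=1.8);cv2.imwrite('pics/scene0z.png',a)
```

```text
(no output)
```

View pics/top0z.png

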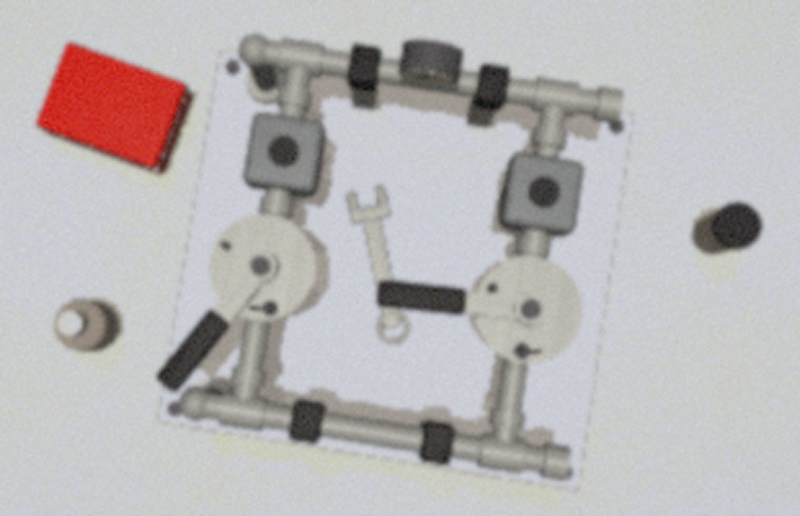

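View pics/scene0z.png

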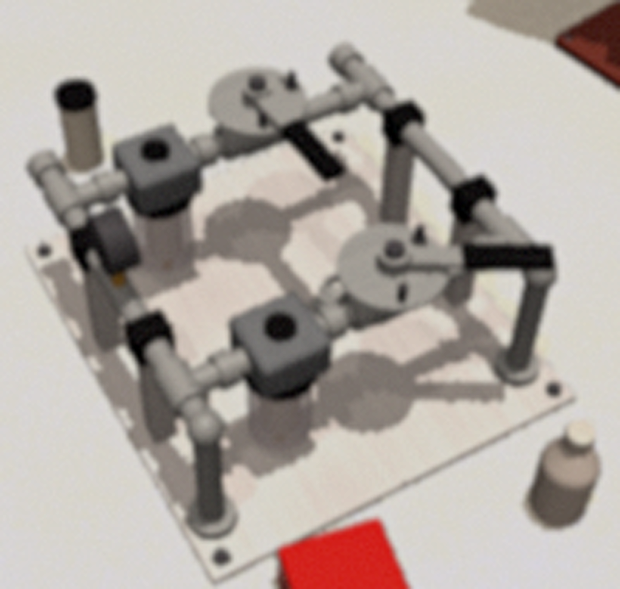

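```bash
cat > fit.py <<'E'
from bench import *
from h import *
from scipy.optimize import least_squares
P={n:read_camera(n) for n in('scene','top')}
T=lambda a:(np.array(a)/2.58+[190,100]); Sc=lambda a:(np.array(a)/3.1+[220,110])
def pts(q):
    x,y,w,ad,as_,zn=q
    c,s=np.cos(w),np.sin(w)
    st=lambda X,Y,z:np.array([x+c*X-s*Y,y+s*X+c*Y,z])
    sl=lambda Y,a,r,z=.194:st(-.03-r*np.sin(a),Y+r*np.cos(a),z)
    return st,sl
def obs(q):
    st,sl=pts(q);zn=q[5];a,b=q[3],q[4]
    return [('top',T((220,50)),st(.18,.2,.008)),('top',T((632,113)),st(.18,-.2,.008)),('top',T((578,488)),st(-.18,-.2,.008)),('top',T((160,422)),st(-.18,.2,.008)),
    ('top',T((261,265)),st(-.03,.11,zn)),('top',T((531,308)),st(-.03,-.11,zn)),
    ('top',T((221,317)),sl(.11,a,.052)),('top',T((168,382)),sl(.11,a,.124)),('top',T((465,298)),sl(-.11,b,.052)),('top',T((379,295)),sl(-.11,b,.124)),
    ('scene',Sc((216,582)),st(.18,.2,.008)),('scene',Sc((575,400)),st(-.18,.2,.008)),
    ('scene',Sc((395,248)),st(-.03,.11,zn)),('scene',Sc((257,82)),st(-.03,-.11,zn)),
    ('scene',Sc((465,255)),sl(.11,a,.052)),('scene',Sc((552,255)),sl(.11,a,.124)),('scene',Sc((287,128)),sl(-.11,b,.052)),('scene',Sc((335,170)),sl(-.11,b,.124))]
f=lambda q:np.concatenate([proj(P[n],X)-uv for n,uv,X in obs(q)])
r=least_squares(f,[.61,.015,-.13,1,.1,.2],loss='soft_l1')
print(r.x.round(4));print(f(r.x).reshape(-1,2).round(1).tolist())
st,sl=pts(r.x)
print('duty stem',st(-.03,.11,.188),'grip',sl(.11,r.x[3],.09,.188));print('stby',st(-.03,-.11,.188),'grip',sl(-.11,r.x[4],.09,.188))
E
python3 fit.py
```

```text
[ 0.6101  0.0111 -0.1686  1.0428  0.057   0.1969]
[[-0.3, -0.1], [0.3, -0.5], [0.4, 0.4], [-1.0, -0.1], [-0.3, 0.0], [0.1, -0.3], [-0.5, -0.7], [-2.0, 1.1], [0.4, 1.2], [-0.8, -1.0], [-1.4, 0.2], [0.4, -1.5], [-0.6, 0.1], [-0.6, -0.0], [-1.4, -1.1], [0.8, -0.6], [0.2, -2.9], [0.3, -0.0]]
duty stem [0.59893495 0.12461779 0.188     ] grip [0.52990096 0.18236126 0.188     ]
stby [ 0.56202424 -0.09226375  0.188     ] grip [ 0.57204681 -0.00282355  0.188     ]
```

```bash
cat >> h.py <<'E'
from scipy.spatial.transform import Rotation as Ro
W=-0.1686
STEM={'d':np.array([.5989,.1246]),'s':np.array([.5620,-.0923])}
def radial(a): # world unit vector along lever at opening a
    b=W+np.pi/2+a; return np.array([np.cos(b),np.sin(b)])
def tang(a): # increasing-opening direction
    b=W+np.pi+a; return np.array([np.cos(b),np.sin(b)])
def pose(k,a,sgn,off,z=.176,ysgn=1,r=.09):
    """finger on the side pushing in sgn*tang; off = gap-distance of TCP from the lever centre line"""
    t=tang(a)*sgn
    p=STEM[k]+r*radial(a)-off*t
    x=np.array([0,0,-1.]);y=np.array([*(ysgn*t),0])
    return np.array([*p,z]),Ro.from_matrix(np.c_[x,y,np.cross(x,y)]).as_rotvec()
E
python3 - <<'E'
from bench import *
from h import *
print(Ro.from_rotvec(state()['orientation']).as_matrix().round(2))
for k,sg,A in(('s',1,[.06,.5,1,1.57]),('d',-1,[1.04,.5,0,-.05])):
  for ys in(1,-1):
    for a in A:
      for z in (.176,.3):
        q=ik(*pose(k,a,sg,.02,z,ys)); print(k,ys,a,z,None if q is None else np.round(q,2))
E
```

```text
[[-0.    0.96  0.29]
 [ 0.    0.29 -0.96]
 [-1.   -0.   -0.  ]]
s 1 0.06 0.176 [ 0.54  0.32 -0.75  1.61  0.22  1.3   1.23]
s 1 0.06 0.3 [ 0.54  0.26 -0.75  1.42  0.17  1.53  1.26]
s 1 0.5 0.176 [ 0.84  0.32 -1.1   1.7   0.29  1.3   1.59]
s 1 0.5 0.3 [ 0.86  0.24 -1.11  1.5   0.22  1.53  1.66]
s 1 1 0.176 [ 0.96  0.19 -1.11  1.79  0.18  1.27  2.21]
s 1 1 0.3 [ 1.02  0.11 -1.13  1.6   0.1   1.5   2.28]
s 1 1.57 0.176 None
s 1 1.57 0.3 None
s -1 0.06 0.176 [ 0.45  0.29 -0.63  1.62  0.18  1.29 -1.88]
s -1 0.06 0.3 [ 0.47  0.24 -0.66  1.42  0.15  1.53 -1.86]
s -1 0.5 0.176 [ 0.52  0.21 -0.68  1.71  0.14  1.27 -1.43]
s -1 0.5 0.3 [ 0.53  0.15 -0.68  1.52  0.1   1.51 -1.39]
s -1 1 0.176 [ 0.58  0.11 -0.67  1.81  0.07  1.25 -0.85]
s -1 1 0.3 [ 0.6   0.05 -0.67  1.61  0.03  1.49 -0.81]
s -1 1.57 0.176 [ 0.63  0.04 -0.61  1.87  0.02  1.24 -0.16]
s -1 1.57 0.3 [ 0.66 -0.03 -0.61  1.67 -0.01  1.49 -0.12]
d 1 1.04 0.176 [ 0.56  0.31 -1.13  1.72  0.29  1.3  -1.32]
d 1 1.04 0.3 [ 0.68  0.28 -1.29  1.52  0.27  1.54 -1.31]
d 1 0.5 0.176 [ 0.38  0.39 -1.02  1.62  0.34  1.33 -1.92]
d 1 0.5 0.3 [ 0.48  0.39 -1.22  1.42  0.37  1.58 -1.94]
d 1 0 0.176 [ 0.28  0.47 -0.95  1.51  0.38  1.36 -2.43]
d 1 0 0.3 [ 0.32  0.45 -1.06  1.31  0.39  1.6  -2.43]
d 1 -0.05 0.176 [ 0.27  0.48 -0.94  1.49  0.39  1.37 -2.48]
d 1 -0.05 0.3 [ 0.31  0.46 -1.05  1.29  0.39  1.61 -2.47]
d -1 1.04 0.176 [ 0.54  0.3  -1.1   1.72  0.27  1.3   1.83]
d -1 1.04 0.3 [ 0.56  0.22 -1.11  1.52  0.19  1.52  1.9 ]
d -1 0.5 0.176 [ 0.43  0.42 -1.09  1.62  0.38  1.34  1.19]
d -1 0.5 0.3 [ 0.42  0.34 -1.1   1.42  0.3   1.56  1.25]
d -1 0 0.176 [ 0.35  0.52 -1.07  1.5   0.46  1.39  0.66]
d -1 0 0.3 [ 0.23  0.39 -0.9   1.31  0.31  1.58  0.77]
d -1 -0.05 0.176 [ 0.34  0.53 -1.06  1.49  0.46  1.39  0.61]
d -1 -0.05 0.3 [ 0.23  0.41 -0.91  1.3   0.32  1.58  0.72]
```

Run:
```python
from bench import *
from h import *
import cv2
close_gripper(); p=state()['ee_pos']
line_to([p[0],p[1],.32],speed=.25)
move_ptp(*pose('s',.06,1,.045,.3,-1))
P,o=pose('s',.06,1,.045,.176,-1)
print(line_to(P,speed=.15,max_force=6))
pause(.2);s=state();print(s['t'],s['ee_pos'],P,s['ft_force'],s['width'])
for n in('top','scene'):
    c=read_camera(n);a=c['frame'][100:300,190:500];cv2.imwrite(f'pics/{n}1.png',cv2.convertScaleAbs(cv2.resize(a,None,fx=2.5,fy=2.5),alpha=1.8))
```

```text
False
6.9833 [ 0.61697551 -0.00765507  0.17690892] [ 0.6164897  -0.00770761  0.176     ] [-0.6185816   0.24017276  0.11782334] 0.000464099809369562
```

View pics/scene1.png

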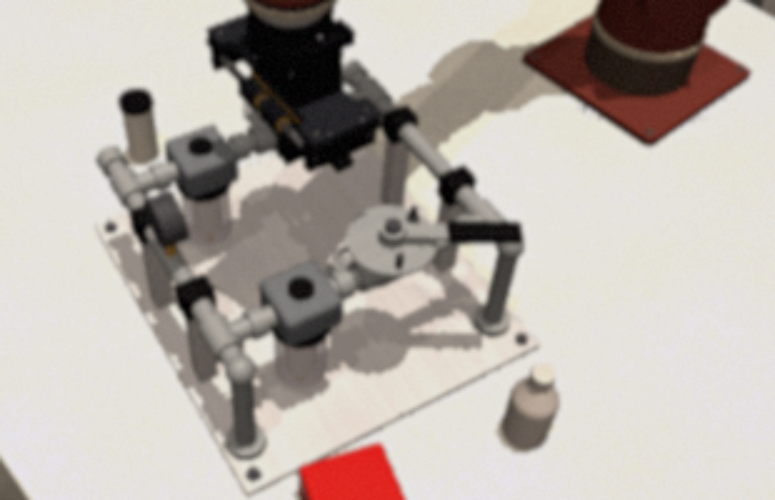

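View pics/top1.png

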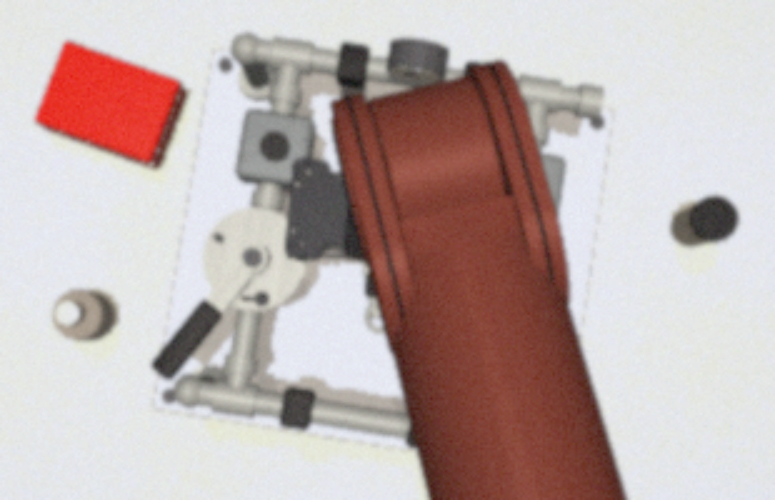

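The picture shows the gripper clear beside the standby lever, with nothing touched. Next I push it slowly, logging the force.

```bash
cat >> h.py <<'E'
import bench as B
def ft(n=4):
    f=[]
    for _ in range(n): f.append(B.state()['ft_force']); B.pause(.02)
    return np.mean(f,0)
def ang(k,p,sgn,off):
    """opening of lever such that TCP p is at perpendicular distance off behind its centre line"""
    d=np.array(p[:2])-STEM[k]; r=np.hypot(*d)
    a=np.arctan2(d[1],d[0])-W-np.pi/2
    return a+sgn*np.arcsin(off/r)
E
python3 - <<'E'
from bench import *
from h import *
b=ft();print('base',b.round(2))
P,o=pose('s',.20,1,.0205,.176,-1)
# move towards the lever along tang(.06)
P,o=pose('s',.06,1,.010,.176,-1)
hit=line_to(P,speed=.02,max_force=2.5)
s=state();print(hit,s['t'],s['ee_pos'],((ft()-b)[:2]@tang(.06)).round(2))
off=.045-np.dot(s['ee_pos'][:2]-pose('s',.06,1,.045)[0][:2],tang(.06));print('dist from est centre line',off)
np.save('base.npy',b)
E
```

```text
base [-0.02 -0.11  0.38]
False 9.05 [ 0.58176574 -0.00391553  0.17595922] 0.29
dist from est centre line 0.01006959940546312
```

Run:
```python
from bench import *
import cv2
for n in('scene',):
    c=read_camera(n);a=c['frame'][90:220,240:440];cv2.imwrite(f'pics/{n}2.png',cv2.convertScaleAbs(cv2.resize(a,None,fx=4,fy=4,interpolation=cv2.INTER_CUBIC),alpha=1.9))
    print(tip_of('standby_grip',c)[:2],tip_of('standby_lever',c)[:2])
```

```text
[{'uv': [322.2, 161.7], 'score': 0.53}] [{'uv': [305.6, 139.2], 'score': 0.59}]
```

View pics/scene2.png

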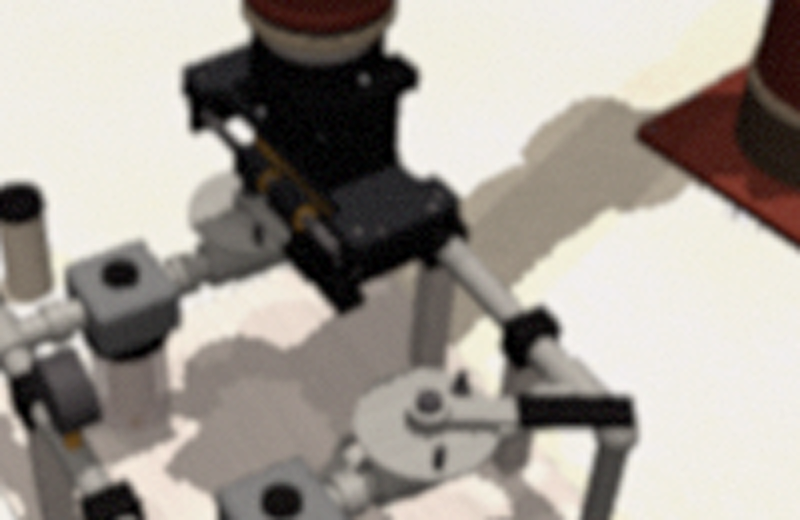

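Run:
```python
from bench import *
from h import *
b=np.load('base.npy')
for off in (.005,.0,-.005):
    P,o=pose('s',.06,1,off,.176,-1)
    hit=line_to(P,speed=.02,max_force=2.5)
    s=state();f=ft()-b
    print(hit,round(s['t'],2),s['ee_pos'].round(4),f.round(2),(f[:2]@tang(.06)).round(2))
    if hit:break
```

```text
False 9.67 [ 0.5766 -0.0034  0.1761] [ 0.08 -0.07  0.02] -0.08
False 10.13 [ 0.5716 -0.0028  0.176 ] [-0.48 -0.03 -0.38] 0.48
False 10.6 [ 0.5667 -0.0023  0.1761] [ 0.23  0.13 -0.75] -0.22
```

Run:
```python
from bench import *
from h import *
import cv2
c=read_camera('scene');a=c['frame'][100:200,260:400].copy();a=cv2.convertScaleAbs(cv2.resize(a,None,fx=5.7,fy=5.7,interpolation=cv2.INTER_CUBIC),alpha=3,beta=10)
for X,col in((state()['ee_pos'],(0,0,255)),):
    u=((proj(c,X)-[260,100]+.5)*5.7).astype(int);cv2.drawMarker(a,tuple(map(int,u)),col,0,14,1);print(u)
for t,col in ((.06,(0,255,0)),(.15,(255,0,255)),(.25,(255,255,0))):
    q=[tuple(map(int,(proj(c,[*(STEM['s']+r*radial(t)),.194])-[260,100]+.5)*5.7)) for r in(.052,.124)]
    cv2.line(a,q[0],q[1],col,1)
cv2.imwrite('pics/s3.png',a)
```

```text
[358 351]
```

View pics/s3.png

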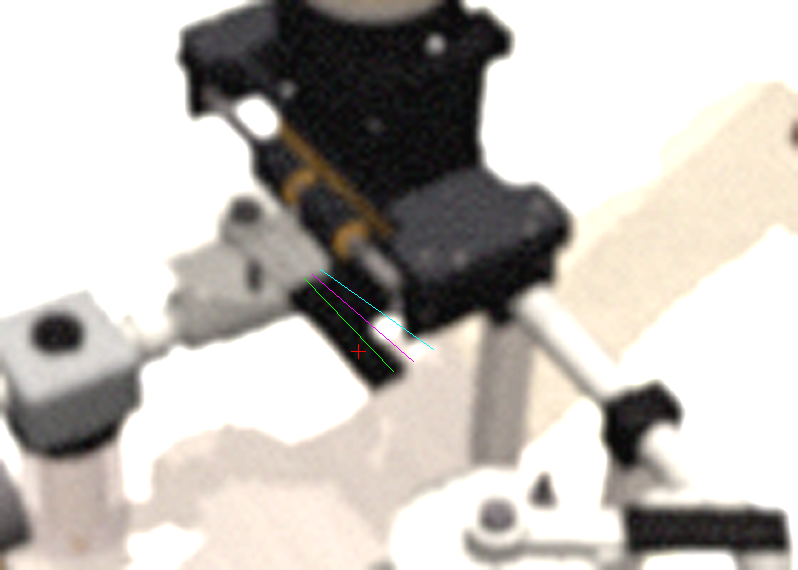

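Run:
```python
from bench import *
from h import *
import cv2
c=read_camera('scene');s=state();R=Ro.from_rotvec(s['orientation']).as_matrix();p=s['ee_pos'];print(p,R.round(2).tolist(),s['joint_positions'].round(3) if hasattr(s['joint_positions'],'round') else s['joint_positions'])
print('cam',-c['R'].T@c['t'])
O=[250,100]
out=[]
for im in (cv2.imread('pics/scene0.png'),c['frame']):
    a=im[100:220,250:350].copy();a=cv2.convertScaleAbs(cv2.resize(a,None,fx=4,fy=4,interpolation=cv2.INTER_CUBIC),alpha=2.5,beta=25)
    pr=lambda X:tuple(map(int,(proj(c,X)-O+.5)*4))
    for h,hy,hz,col in((0,.0095,.015,(0,0,255)),(.07,.0375,.095,(0,255,255))):
        pts=[pr(p+R@np.array([-h,sy*hy,sz*hz])) for sy,sz in((1,1),(1,-1),(-1,-1),(-1,1))]
        cv2.polylines(a,[np.array(pts)],True,col,1)
    q=[pr([*(STEM['s']+r*radial(.06)),.194]) for r in(0,.052,.124)]
    cv2.line(a,q[1],q[2],(0,255,0),1);cv2.circle(a,q[0],3,(0,255,0),1)
    out.append(a)
cv2.imwrite('pics/s4.png',np.hstack(out))
```

```text
[ 0.56685356 -0.00232883  0.17600681] [[0.0, 0.99, -0.11], [-0.0, -0.11, -0.99], [-1.0, 0.0, 0.0]] [ 0.505  0.244 -0.673  1.676  0.158  1.276 -1.879]
cam [1.05805327 0.54958416 0.89516518]
```

View pics/s4.png

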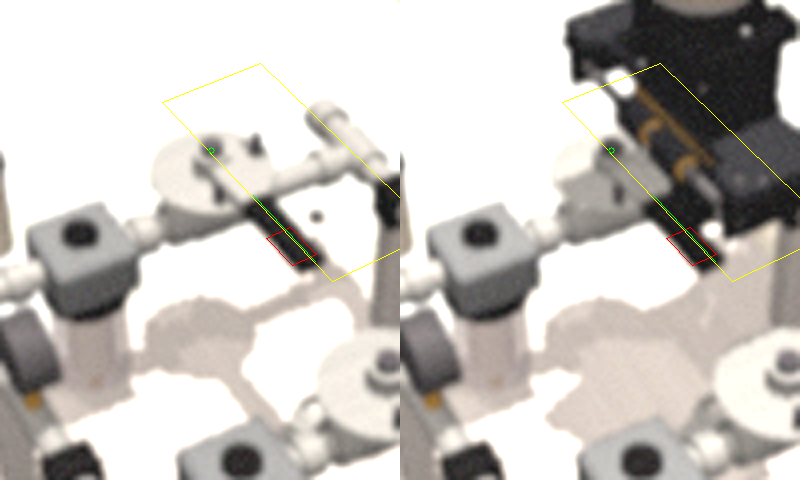

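Run:
```python
from bench import *
from h import *
import cv2
c=read_camera('top')
for z in(.2,.25,.3,.35): print(z,[ray(c,(190+u/2.5,100+v/2.5),z).round(3).tolist() for u,v in((293,205),(305,158),(305,260))])
a=c['frame'][100:300,190:500];cv2.imwrite('pics/top5.png',cv2.convertScaleAbs(cv2.resize(a,None,fx=2.5,fy=2.5),alpha=1.8))
c=read_camera('scene');a=c['frame'][0:220,180:420];cv2.imwrite('pics/s5.png',cv2.convertScaleAbs(cv2.resize(a,None,fx=2.7,fy=2.7,interpolation=cv2.INTER_CUBIC),alpha=3.5,beta=30))
```

```text
0.2 [[0.641, 0.09, 0.2], [0.681, 0.08, 0.2], [0.595, 0.081, 0.2]]
0.25 [[0.636, 0.088, 0.25], [0.673, 0.078, 0.25], [0.592, 0.079, 0.25]]
0.3 [[0.63, 0.085, 0.3], [0.666, 0.076, 0.3], [0.588, 0.077, 0.3]]
0.35 [[0.624, 0.083, 0.35], [0.658, 0.074, 0.35], [0.585, 0.075, 0.35]]
```

View pics/top5.png

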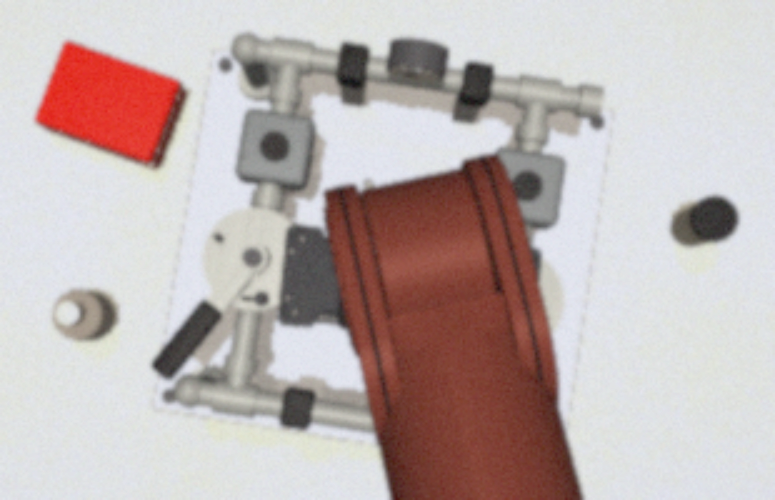

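View pics/s5.png

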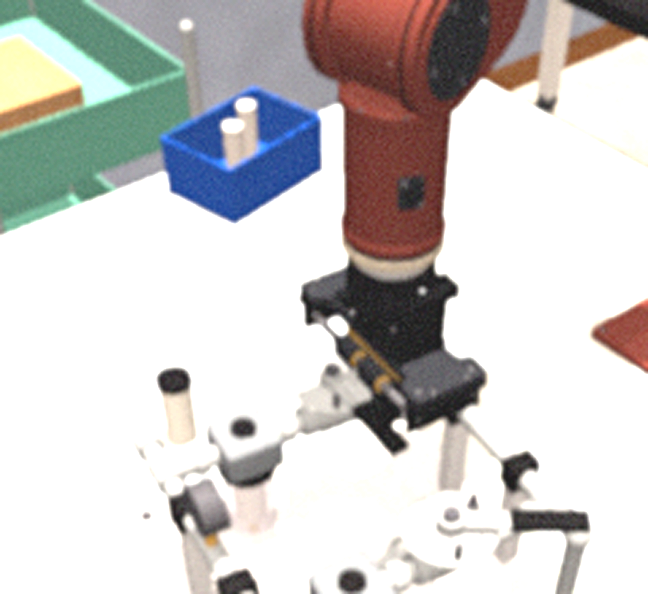

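The scene picture shows the body of the gripper about 10 px higher than predicted. The finger isn't where the TCP should be, around (326,162), and the lever hasn't moved. I'll raise the tool to see the fingertip clear and check where it really is.

Run:
```python
from bench import *
from h import *
import cv2
p=state()['ee_pos']
line_to([p[0],p[1],.30],speed=.25)
s=state();print(s['t'],s['ee_pos'])
c=read_camera('scene');a=c['frame'][40:200,240:420].copy();f=4;a=cv2.convertScaleAbs(cv2.resize(a,None,fx=f,fy=f,interpolation=cv2.INTER_CUBIC),alpha=4,beta=40)
R=Ro.from_rotvec(s['orientation']).as_matrix();p=s['ee_pos']
pr=lambda X:tuple(map(int,(proj(c,X)-[240,40]+.5)*f))
for h,hy,hz,col in((0,.0095,.015,(0,0,255)),(.07,.0375,.095,(0,255,255))):
    pts=[pr(p+R@np.array([-h,sy*hy,sz*hz])) for sy,sz in((1,1),(1,-1),(-1,-1),(-1,1))]
    cv2.polylines(a,[np.array(pts)],True,col,1)
cv2.imwrite('pics/s6.png',a)
```

```text
11.5167 [ 0.56679067 -0.00232817  0.29994159]
```

View pics/s6.png

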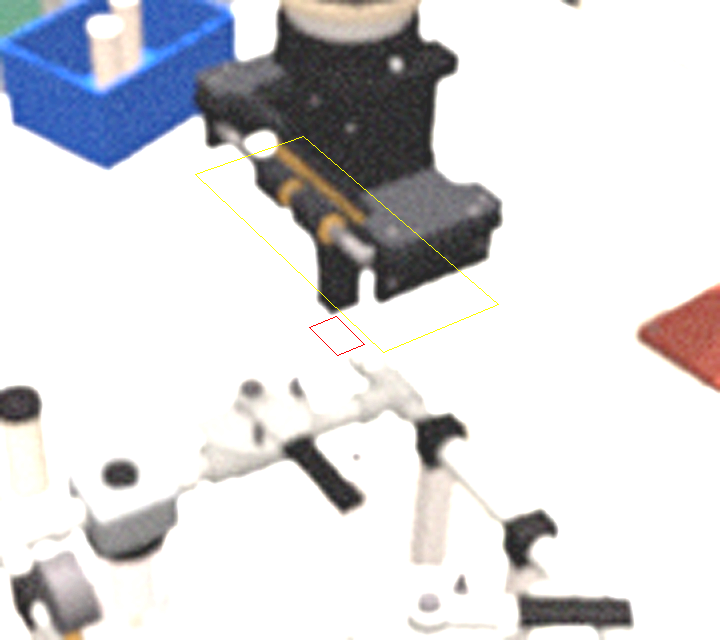

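The raised picture shows the closed fingers ending near zoomed (335,308), where the reported TCP would put them near (338,336). So the real tip sits roughly 35–40 mm higher than state says. I'll check this with a very light touch on top of the sleeve, which is known to be 194 mm up.

Run:
```python
from bench import *
from h import *
import cv2
p=state()['ee_pos']
print(line_to([p[0],p[1],.180],speed=.2,max_force=5)); b=ft(3)
hit=line_to([p[0],p[1],.145],speed=.015,max_force=3)
s=state();print(hit,s['t'],s['ee_pos'],(ft()-b).round(2))
line_to([p[0],p[1],s['ee_pos'][2]+.02],speed=.1)
```

```text
False
True 13.2833 [ 0.56645284 -0.00246196  0.17192702] [-1.49  0.53  5.2 ]
```

Run:
```python
from bench import *
from h import *
import cv2
p=state()['ee_pos']
line_to([p[0],p[1],.27],speed=.2)
s=state();print(s['t'],s['ee_pos'],ft().round(2))
c=read_camera('scene');f=8;O=[290,90];a0=c['frame'][90:150,290:370].copy();a0=cv2.convertScaleAbs(cv2.resize(a0,None,fx=f/2,fy=f/2,interpolation=cv2.INTER_CUBIC),alpha=5,beta=30);a=a0.copy();f=4
R=Ro.from_rotvec(s['orientation']).as_matrix();p=s['ee_pos']
pr=lambda X:tuple(map(int,(proj(c,X)-O+.5)*f))
for h,col in((0,(0,0,255)),(.02,(0,255,0)),(.038,(255,0,255))):
    pts=[pr(p+R@np.array([-h,sy*.0095,sz*.0150])) for sy,sz in((1,1),(1,-1),(-1,-1),(-1,1))]
    cv2.polylines(a,[np.array(pts)],True,col,1)
cv2.imwrite('pics/s7.png',cv2.resize(np.hstack([a0,a]),None,fx=1.25,fy=1.25))
```

```text
14.25 [ 0.56660546 -0.00248166  0.26961196] [-0.31  0.2  -0.61]
```

View pics/s7.png

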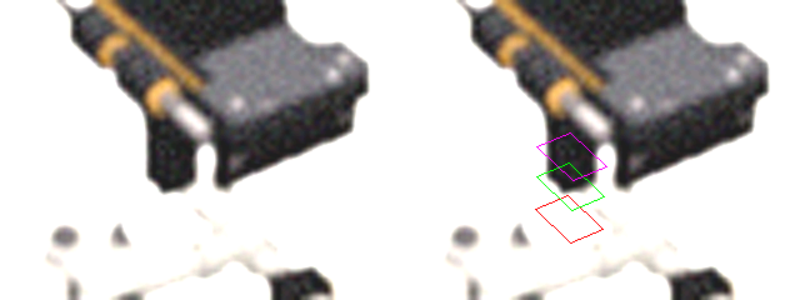

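The touch put the sleeve top at reported z 0.172, and the clear picture agrees with a tip about 22–30 mm higher than reported. I'll allow for it with a commanded z of 0.153, so the real tip is about 0.175–0.18, and approach again.

```bash
cat >> h.py <<'E'
Z=.153
E
python3 - <<'E'
from bench import *
from h import *
P,o=pose('s',.06,1,.045,.27,-1); line_to(P,speed=.15)
P,o=pose('s',.06,1,.045,Z,-1); print(line_to(P,speed=.15,max_force=5)); pause(.1)
b=ft();np.save('base.npy',b)
for off in (.026,.010,.0):
    P,o=pose('s',.06,1,off,Z,-1)
    hit=line_to(P,speed=.025,max_force=2)
    s=state();f=ft(3)-b
    print(hit,round(s['t'],2),s['ee_pos'].round(4),f.round(2),'off',(off if not hit else .045-np.dot(s['ee_pos'][:2]-pose('s',.06,1,.045)[0][:2],tang(.06))))
    if hit:break
E
```

```text
False
False 16.86 [ 0.5977 -0.0057  0.153 ] [0.57 0.29 0.93] off 0.026
True 17.26 [ 0.5927 -0.0051  0.1527] [ 0.19 -0.28  0.47] off 0.021086977003619216
```

```bash
cat >> h.py <<'E'
def push(k,sgn,a0,a1,off,step=.12,speed=.03,mf=7,stopF=8.5,tmax=12):
    b=np.load('base.npy');a=a0;t0=B.state()['t']
    while sgn*(a1-a)>1e-3 and B.state()['t']-t0<tmax:
        a=a+sgn*min(step,abs(a1-a))
        P,o=pose(k,a,sgn,off,Z,-1)
        hit=B.line_to(P,o,speed=speed,max_force=mf)
        s=B.state();f=s['ft_force']-b
        ac=ang(k,s['ee_pos'],sgn,off);F=-sgn*f[:2]@tang(ac)
        print(hit,round(s['t'],2),'cmd %.3f act %.3f push %.1f rad %.1f z %.1f'%(a,ac,F,f[:2]@radial(ac),f[2]))
        if hit: a=ac
        if F>stopF: return ac,F,True
    return a,F,False
E
python3 - <<'E'
from h import *
print(push('s',1,.06,.45,.0205))
E
```

```text
False 17.85 cmd 0.180 act 0.181 push 1.2 rad 1.1 z -1.4
False 18.37 cmd 0.300 act 0.301 push 1.6 rad 0.7 z -1.2
False 18.88 cmd 0.420 act 0.420 push 1.9 rad 1.1 z -0.1
False 19.13 cmd 0.450 act 0.448 push 3.3 rad 2.0 z -0.2
(0.45, np.float64(3.281427687436505), False)
```

```bash
cat >> h.py <<'E'
import cv2
def snap(name,cam='scene',k='s',angs=(),z=.194):
    c=B.read_camera(cam);f=5;x0,y0=(250,90) if cam=='scene' else (240,160)
    a=c['frame'][y0:y0+120,x0:x0+160];a=cv2.convertScaleAbs(cv2.resize(a,None,fx=f,fy=f,interpolation=cv2.INTER_CUBIC),alpha=3,beta=25)
    for t in angs:
        q=[tuple(map(int,(proj(c,[*(STEM[k]+r*radial(t)),z])-[x0,y0]+.5)*f)) for r in(.0,.124)]
        cv2.line(a,q[0],q[1],(0,255,0),1)
    cv2.imwrite('pics/'+name,a);return c
E
python3 -c "
from h import *
snap('s8.png',angs=(.45,))"
```

```text
(no output)
```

View pics/s8.png

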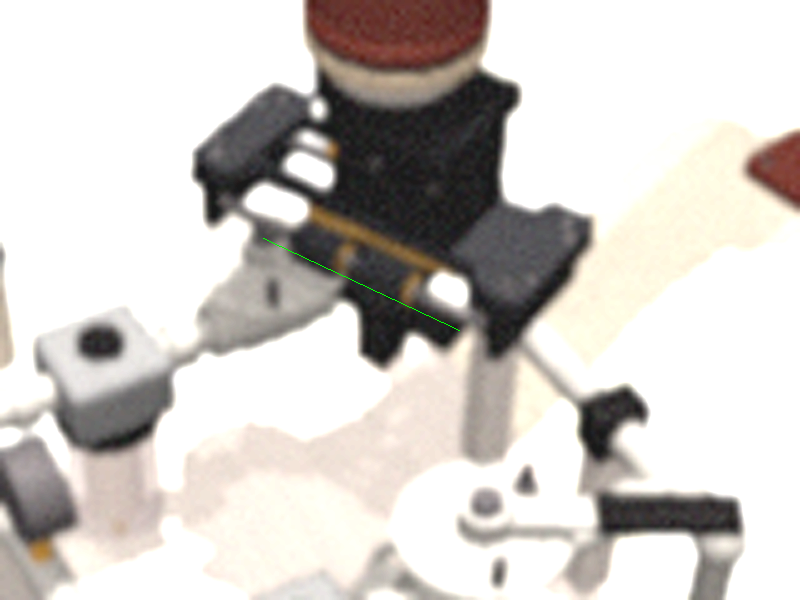

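The picture shows the lever rotating, with the finger at (380,355) bearing on the sleeve. I'll carry on.

Run:
```python
from h import *
r=push('s',1,.45,1.05,.0205,step=.2,speed=.035,mf=8,stopF=11)
print(r)
```

```text
False 19.86 cmd 0.650 act 0.652 push 2.4 rad 0.4 z 0.1
False 20.53 cmd 0.850 act 0.852 push 2.0 rad 0.6 z 0.8
False 21.21 cmd 1.050 act 1.052 push 1.9 rad 1.1 z 0.0
(1.05, np.float64(1.909382378946034), False)
```

Run:
```python
from h import *
r=push('s',1,1.05,1.68,.0205,step=.06,speed=.02,mf=6,stopF=7)
print(r)
for _ in range(3):
    B.pause(.1);f=B.state()['ft_force']-np.load('base.npy');print((-f[:2]@tang(r[0])).round(1))
```

```text
False 21.63 cmd 1.110 act 1.110 push 3.3 rad 2.5 z -0.1
False 22.06 cmd 1.170 act 1.172 push 2.5 rad 2.1 z -0.9
True 22.39 cmd 1.230 act 1.215 push 2.1 rad -0.7 z 1.3
True 22.6 cmd 1.275 act 1.215 push 1.2 rad -0.6 z 2.0
True 22.81 cmd 1.275 act 1.216 push 2.1 rad -1.3 z 1.0
True 23.02 cmd 1.276 act 1.216 push 1.4 rad 0.5 z 1.5
True 23.23 cmd 1.276 act 1.216 push 1.7 rad -0.6 z 1.1
True 23.43 cmd 1.276 act 1.216 push 2.3 rad -1.7 z 0.6
True 23.64 cmd 1.276 act 1.215 push 3.8 rad -2.0 z 0.9
True 23.85 cmd 1.275 act 1.217 push 2.4 rad -1.1 z 0.9
True 24.06 cmd 1.277 act 1.216 push 2.5 rad -0.9 z 0.5
True 24.27 cmd 1.276 act 1.215 push 2.4 rad -1.4 z 1.4
True 24.48 cmd 1.275 act 1.215 push 2.1 rad -1.2 z 0.8
True 24.68 cmd 1.275 act 1.216 push 3.1 rad -0.4 z 1.6
True 24.89 cmd 1.276 act 1.215 push 1.9 rad -1.2 z 1.2
True 25.1 cmd 1.275 act 1.215 push 2.8 rad -0.3 z 0.9
True 25.31 cmd 1.275 act 1.215 push 3.0 rad -2.1 z 2.2
True 25.52 cmd 1.275 act 1.215 push 2.0 rad -1.8 z 0.4
True 25.73 cmd 1.275 act 1.215 push 2.0 rad -0.4 z 1.8
True 25.93 cmd 1.275 act 1.215 push 1.8 rad -0.7 z 0.9
T
[... 1299 characters left out ...]
 rad -0.4 z 1.2
True 31.14 cmd 1.273 act 1.213 push 2.0 rad -0.6 z 0.7
True 31.36 cmd 1.273 act 1.213 push 2.3 rad 0.1 z 0.8
True 31.57 cmd 1.273 act 1.213 push 1.7 rad -1.0 z 1.7
True 31.77 cmd 1.273 act 1.213 push 1.8 rad -0.1 z 1.8
True 31.99 cmd 1.273 act 1.213 push 1.8 rad 0.4 z 1.7
True 32.21 cmd 1.273 act 1.213 push 1.8 rad -0.6 z 1.8
True 32.42 cmd 1.273 act 1.213 push 1.9 rad -0.6 z 1.9
True 32.64 cmd 1.273 act 1.213 push 2.6 rad 0.1 z 1.6
True 32.86 cmd 1.273 act 1.213 push 2.2 rad -0.5 z 1.1
True 33.08 cmd 1.273 act 1.213 push 1.9 rad -0.8 z 1.8
True 33.29 cmd 1.273 act 1.212 push 2.0 rad -0.7 z 1.3
(np.float64(1.212342509933739), np.float64(1.9515910104683638), False)
2.6
1.7
1.4
```

The lever trips repeatedly at 1.215 rad, so that is the stop. However, the controller lets go after each trip. Next I lean with small set-point steps to hold a steady force.

```bash
cat >> h.py <<'E'
def lean(k,sgn,a,off,target=12.,hold=.8,dmax=.02,d0=.001,step=.0008):
    b=np.load('base.npy')
    def F(n=3):
        f=[]
        for _ in range(n): f.append(-sgn*(B.state()['ft_force']-b)[:2]@tang(a)); B.pause(.02)
        return np.mean(f),np.max(f)
    d=d0;m=0
    while d<dmax:
        P,o=pose(k,a,sgn,off-d,Z,-1)
        hit=B.line_to(P,o,speed=.02,max_force=9)
        m,mx=F();print('d %.1fmm hit %s F %.1f max %.1f t %.2f'%(d*1e3,hit,m,mx,B.state()['t']))
        if hit or m>=target: break
        d+=step if m>target-4 else 2*step
    t0=B.state()['t'];fs=[]
    while B.state()['t']-t0<hold: fs.append(F(2)[0])
    print('hold',np.round(fs,1).tolist());return d
E
python3 - <<'E'
from h import *
s=B.state();a=ang('s',s['ee_pos'],1,.0205);print(a)
lean('s',1,a,.0205)
s=B.state();print(s['t'],ang('s',s['ee_pos'],1,.0205))
E
```

```text
1.2123351496466317
d 1.0mm hit False F 3.6 max 4.1 t 34.05
d 2.6mm hit False F 8.4 max 9.0 t 34.35
d 3.4mm hit False F 11.0 max 11.4 t 34.65
d 4.2mm hit False F 12.3 max 13.2 t 34.95
hold [12.6, 12.7, 12.7, 12.1, 12.6, 12.7, 12.6, 13.1, 12.9, 12.6, 12.6, 12.9, 12.6, 12.4, 12.2, 12.6, 12.5, 13.2, 12.4, 12.7, 12.8, 12.2, 12.7, 12.2, 13.0]
35.7833 1.228534954509683
```

Run:
```python
from h import *
P,o=pose('s',1.215,1,.035,Z,-1);B.line_to(P,speed=.06)
P[2]=.27;B.line_to(P,speed=.25)
B.move_ptp(*pose('d',1.04,-1,.045,.27,-1))
c=snap('t9.png','top','s',(1.215,));snap('s9.png','scene','s',(1.215,))
s=B.state();print(s['t'],s['ee_pos'],s['joint_positions'])
```

```text
39.1417 [0.5010847  0.14785133 0.26991239] [ 0.65499953  0.16529851 -1.12883791  1.62050539  0.15038451  1.451382
  1.95474844]
```

View pics/s9.png

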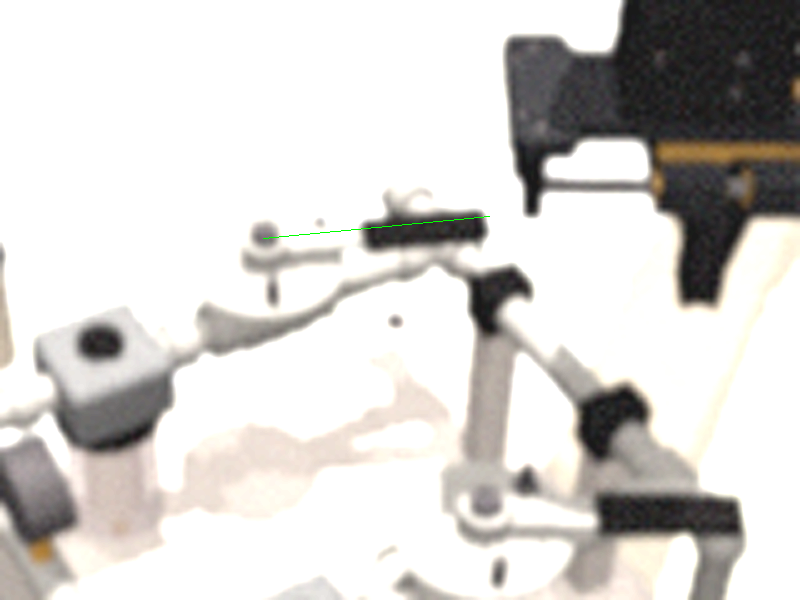

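View pics/t9.png

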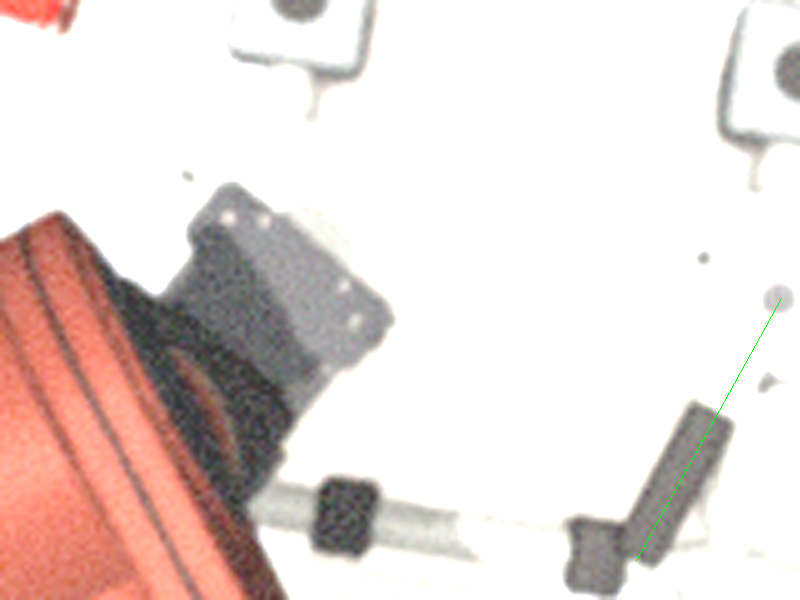

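Both pictures show the standby lever at about 1.22 rad, with its bar against the stop screw at (768,383) in the top view. Now the duty lever.

Run:
```python
from h import *
P,o=pose('d',1.04,-1,.045,Z,-1); hit=B.line_to(P,speed=.15,max_force=6);print(hit)
if not hit:
    B.pause(.1);np.save('base.npy',ft(4))
    P,o=pose('d',1.04,-1,.024,Z,-1);print(B.line_to(P,speed=.04,max_force=5))
    print(push('d',-1,1.04,.25,.0205,step=.2,speed=.035,mf=8,stopF=10,tmax=5))
```

```text
False
False
False 41.69 cmd 0.840 act 0.845 push 2.1 rad -1.0 z -0.4
False 42.37 cmd 0.640 act 0.640 push 0.7 rad -0.3 z -0.4
False 43.04 cmd 0.440 act 0.439 push 1.2 rad -0.8 z -1.4
False 43.69 cmd 0.250 act 0.249 push 1.2 rad -0.9 z -0.4
(0.25, np.float64(1.1976221217527965), False)
```

Run:
```python
from h import *
a=.25;last=None
b=np.load('base.npy')
while a>-.15:
    a-=.06;P,o=pose('d',a,-1,.0205,Z,-1)
    hit=B.line_to(P,o,speed=.02,max_force=6);s=B.state();ac=ang('d',s['ee_pos'],-1,.0205)
    print(hit,round(s['t'],2),round(a,3),round(ac,3))
    if hit:
        if last is not None and abs(last-ac)<.008: break
        last=ac;a=ac
else: ac=None
if ac is not None:
    lean('d',-1,ac,.0205)
    s=B.state();print(s['t'],ang('d',s['ee_pos'],-1,.0205))
```

```text
False 44.12 0.19 0.19
False 44.54 0.13 0.128
False 44.97 0.07 0.068
False 45.39 0.01 0.011
True 45.62 -0.05 0.002
True 45.83 -0.058 0.004
d 1.0mm hit False F 4.5 max 4.8 t 46.14
d 2.6mm hit False F 8.5 max 8.8 t 46.44
d 3.4mm hit False F 10.9 max 11.1 t 46.74
d 4.2mm hit False F 12.4 max 12.9 t 47.04
hold [12.6, 12.4, 12.7, 12.4, 12.0, 12.0, 12.3, 11.9, 12.3, 11.7, 12.2, 12.0, 11.9, 12.5, 11.8, 12.3, 12.3, 12.8, 12.6, 12.4, 12.6, 11.9, 12.6, 12.4]
47.8417 -0.011554930880528946
```

Stopped at 0.00 rad, as expected for the shut stop. I'll back off, lift clear and check.

Run:
```python
from h import *
P,o=pose('d',0,-1,.035,Z,-1);B.line_to(P,speed=.06)
P[2]=.28;B.line_to(P,speed=.25)
B.move_ptp([.36,-.42,.32],B.state()['orientation'])
for n in('scene','top'):
    c=B.read_camera(n);a=c['frame'][100:300,190:500]
    a=cv2.convertScaleAbs(cv2.resize(a,None,fx=2.58,fy=2.58,interpolation=cv2.INTER_CUBIC),alpha=1.8)
    for k,t in(('d',0),('s',1.22)):
        q=[tuple(map(int,(proj(c,[*(STEM[k]+r*radial(t)),.194])-[190,100]+.5)*2.58)) for r in(.0,.124)];cv2.line(a,q[0],q[1],(0,255,0),1)
    cv2.imwrite(f'pics/end_{n}.png',a)
s=B.state();print(s['t'],s['ee_pos'],s['ft_force'])
```

```text
51.4667 [ 0.36075647 -0.41936159  0.3199319 ] [-0.12069748 -0.11226914 -0.88167692]
```

View pics/end_top.png

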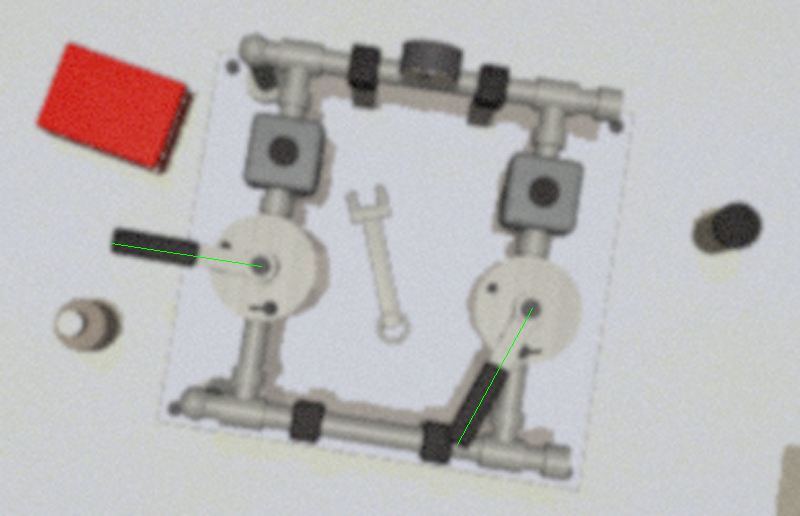

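View pics/end_scene.png

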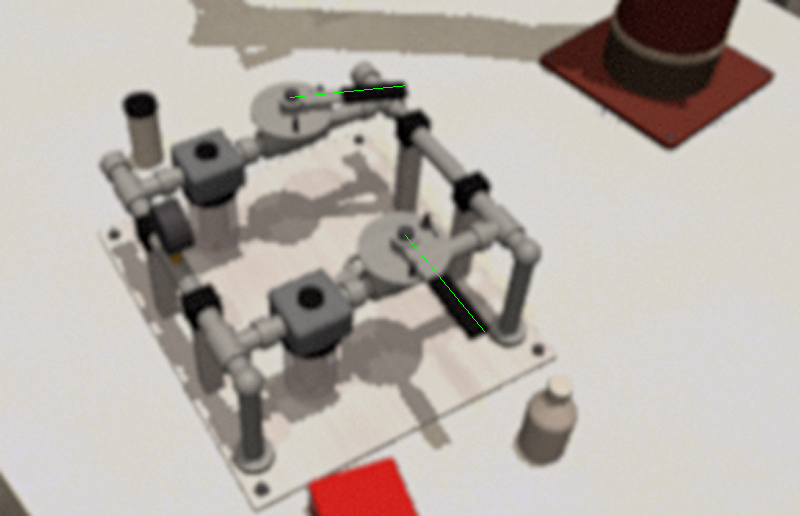

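The final pictures show both levers on their stops: duty sleeve tip at (113,242), standby tip at (462,440) in the top view. The bystanders are unmoved and the robot is clear, so I'm handing in.

```bash
python3 -c "
from bench import *
print(close_job())"
```

```text
the job is handed in; nothing more can be done
None
```

I changed the air supply over in the order asked and handed the job in at about 51 s; no verdict was reported.

- **Standby valve:** I pushed the lever open until it met its memory stop at about 1.22 rad. I then leaned on it at about 12.6 N for 0.8 s.
- **Duty valve:** Only after that, I swung this lever shut onto its stop at about 0.00 rad. I leaned on it at about 12.3 N for 0.8 s.
- **Last checks:** The final pictures from both cameras showed both levers where I left them. The bottle, element, tip box and spanner were unmoved, and the arm was clear of everything.

Some things didn't go as expected:

- **Fingertips higher than reported:** My first approach at tip height 0.176 m passed over the standby lever without touching it. A light touch of about 5 N on top of its sleeve put the tip about 22 mm above the reported position. The pictures suggested 26–37 mm. I lowered the tool by 23 mm and went on.
- **Repeated taps on the standby stop:** My first stop check tapped that stop about 50 times over 10 s, because the arm lets go after each force stop. Each tap was cut off at a 6 N rise in force. The steady lean came after that.

The highest push I logged while leaning was 13.2 N, under the 20 N limit; I didn't record peak force during the moves themselves.

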